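Run the loaded nest of the drill jig home and close the drill plate

TASK

The brass bar lies ready in the sliding nest of the drill jig. With the fingertips, hold the red locking button down and push the nest to the left along its bed all the way to the end stop, then let the button spring fully up so that the lock catches there, and after that push the open drill plate down flat over the bar. Only touch and push: the bar stays seated in the nest, nothing is gripped or lifted, and the aluminium bar, the chuck key, the tin and the oil can round the jig stay where they are; finish clear of everything.

Things in the scene. Friction and masses are not known exactly. Their poses are not given: they have to be found in the camera images.
- drill_jig: Dark green drill jig bolted to the bench, 310 mm long (y) and 64 mm wide (x), ears to 42 mm either side. Origin: centre of its underside, on the bench. +y runs along the bed to the robot's left, to the end stop (a block 37 mm high at y = 138 to 152); +x away from the robot; z up. Hinge bracket at x = -45 to -30, y = 82 to 128, 63 mm high; rest post for the plate on the far side, 53 mm high.
- nest (a joint): Slide of the aluminium nest along the bed's +y, m: 0 = start (right end), 0.120 = at the end stop. 2 N friction, free only while the button is down; else the latch blocks it within 1.5 mm in a rack gap (every 15 mm, the last at 0.120). Plate 56 mm wide, 164 mm long, top 33 mm above the bench; from right to left: red button, push shoulder, U-shaped nest with the bar (walls 44 mm above the bench).
- lock_button (a joint): Travel of the red locking button, straight down, in m: 0 = up (locked), 0.007 = fully down. The latch is free from 0.0045 on. Spring: 3.3 N to start, 7.2 N fully down; it springs up by itself when released in a gap of the rack.
- button_top (a point): Centre of the top face of the red ribbed button, moving with it and with the nest; 43 mm above the bench when up. The button is 37 mm (bed x) by 31 mm (bed y); its left edge is 2.5 mm right of the push face.
- push_face (a point): On the upright serrated face of the push shoulder just left of the button, on the slide's centre line, 48 mm above the bench; moves with the nest. The face looks right (-y of the bed), is 44 mm wide (x) and reaches 52 mm above the bench, 9 mm above the released button; shoulder 11.5 mm thick. A fingertip standing on the button pushes against it.
- nest_seat (a point): Centre of the nest's floor under the bar, 33 mm above the bench; moves with the nest. Axes as the bed's.
- brass_bar: Brass hexagon bar 105 mm long (its y axis, along the bed), 16 mm wide, 18 mm high, lying loose in the nest with 1 mm of play; origin: centre of its underside, at point nest_seat when seated. Its top is 51 mm above the bench.
- drill_plate (a joint): Hinge of the steel drill plate, rad: 0 = closed, flat over the bar; pi/2 = upright; 1.65 = open limit. Starts at 1.3 to 1.55. A stiff hinge: the plate stays where it is left; about 1.5 to 3 N at 50 mm from the axis moves it. To close it, push its face on the robot's side away from the robot, then down.
- hinge_axis (a point): Middle of the drill plate's hinge axis, at x = -37, y = 105, z = 57 mm of the bed (robot's side of the bed, left end); the axis runs along the bed's y. Does not move.
- plate_edge (a point): Middle of the drill plate's free edge, 80 mm from the hinge axis. Plate 38 mm wide (bed y), 7 mm thick (3.5 mm either side of this point). On the face that is on the robot's side when open and on top when closed: a drill bush, 20 mm diameter, 4 mm proud, 37 mm from the axis, and a screw head 2.5 mm proud 50 mm from it.
- alu_bar: Loose aluminium square bar 16 x 110 x 16 mm, lying on the bench behind the jig; leave alone. Origin: centre of its underside.
- drill_key: Loose steel T-shaped drill chuck key 44 x 52 x 12 mm, lying on the bench behind the jig; leave alone. Origin near its middle, on the bench.
- tin: Loose round tin, blue and white, 61 mm diameter, 42 mm high, left of the jig; leave alone. Origin: centre of its underside.
- oiler: Loose dark red oil can with a spout, body 56 mm diameter, 162 mm high, left of the jig; leave alone. Origin: its underside.
Things that resemble listed ones, but are neither listed nor needed, are in the scene too. What is shaped like the brass_bar but turquoise is not meant.

How it is judged:
By the outcome, as a careful person would: the job done as asked, in the order asked, and still so for the second after the job is handed in, with the robot touching nothing.
It also fails if it takes over 51 s, if anything falls off the work surface, if the arm or the gripper's body presses on something with over 40 N, if the wrist force passes 120 N, or if a joint passes its speed limit or range.

ROBOT

A 6-joint arm with a two-finger parallel gripper is mounted at the origin on a cart in front of the work surface, level with it; the furniture and walls round the work are solid. World frame = base frame: x ahead of the robot, y to its left, z up, the work surface at z = 0. Lengths are in m, angles in rad, forces in N, time in s.
With the tool pointing down it reaches from about 0.275 to 0.875 m from the base axis. Payload 12.5 kg.
Tool frame: the origin (TCP) lies on the centre line of the jaws, within the pads' length; the fingertips stand r.finger_overhang ahead of it and the grasp point (between the pads) lies 3 mm ahead of it (r.finger_overhang is the distance from the TCP to the fingertips, in m); z points along the fingers, y is the line along which they close (so a half turn about z gives the same grasp; the last joint's range is limited). The gripper opens to 85 mm and grips with 20 to 120 N. Pads are 22 mm wide; open, the fingers measure 114 mm over their backs; the gripper's body (76 mm by 85 mm) begins 54 mm behind the grasp point. The pads swing forward as they close: fully open they stand 13 mm farther back than shut.
Start: joints at [-1.306, 0.351, 1.652, -0, 1.139, -0.085], TCP at [0.189, -0.517, 0.253] pointing down, gripper open.
Joint ranges: [-2.75, 2.75], [-0.79, 2.1], [0.01, 2.65], [-1.57, 4.71], [0.07, 3.14], [-2.87, 2.87]. Speed limits (rad/s): [2.22, 2.22, 2.79, 3.14, 3.14, 3.14].

INTERFACE

Orientations are given as a unit quaternion [x, y, z, w].
In Python, from cell import r, optics gives the robot as it stands. The module is installed in compiled form; this text tells all that it offers. Calls block until the motion is done:
- r.move_to(position, orientation): joint-space move of the TCP to a pose.
- r.move_linear(position, rot=None, vel=0.15): straight line of the TCP; rot=None keeps the orientation; vel is the mean speed in m/s.
- r.set_joints(angles): joint-space move.
- r.set_gripper(opening, squeeze=None): opening from 0.0 (shut) to 1.0 (fully open); squeeze is the grip in N (None keeps the last); returns when the fingers have stopped.
- r.sleep(seconds).
- r.inverse_kinematics(position, orientation): joint angles nearest the present ones, or None.
- optics.get_image(name): name is "side" or "top"; returns a dict with "pixels" (384x512x3 uint8, red, green, blue), "depth" (384x512 float32, m along the optical axis (not along the pixel's ray), 0 where there is no reading), "fx", "fy", "cx", "cy" (pixels), "D" ([k1, k2, p1, p2, k3] as OpenCV has them; the pictures are not rectified), "camera_from_world" (4x4, takes a point from world to camera coordinates). Camera axes: x right, y down, z forward; pixel columns grow to the right and rows downward; lengths in m; the calibration is good to about 2 mm. A picture is of the moment at which its call begins.
A pose or a line that the arm cannot do raises r.PlanningError and nothing moves.
- r.hand_in(): hands the job in; it is judged then, once.
Readings, each from a call of its own:
- r.current_t(): time.
- r.current_q(): joint angles.
- r.current_qvel(): joint speeds.
- r.current_effort(): joint torques, N m.
- r.current_tool_pos(): TCP position.
- r.current_ee_rot(): TCP orientation.
- r.current_contact_force(): force on the tool from outside, world axes, zero at the start.
- r.current_torque(): the same for the moment, N m.
- r.current_opening(): opening from 0.0 (shut) to 1.0 (fully open).
- r.current_finger_force(): force on a finger pad.
Only numpy, scipy, OpenCV 4.12 (cv2) and the standard library are available. Lean on these libraries where they do the work, as an engineer would, in place of code of your own. Each camera call takes 0.05 s, during which the arm holds its last target. There are 200 camera calls.

## Working session

There is one attempt and no reset: what is moved stays moved. The work goes in short steps, each a Python script; the robot and the scene stay as the last script left them, time stands still between calls to the robot, and variables do not carry over. Pictures are saved under pics/ and viewed, at most 10 in all, crops included, and the job is handed in when it is done.

```bash
mkdir -p pics; cat > h.py <<'E'
import numpy as np, cv2
from cell import r, optics
def cap(n):
    d=optics.get_image(n); return d
def K(d): return np.array([[d['fx'],0,d['cx']],[0,d['fy'],d['cy']],[0,0,1.]])
def ray(d,uv):
    p=cv2.undistortPoints(np.array(uv,float).reshape(-1,1,2),K(d),np.array(d['D'],float)).reshape(-1,2)
    T=np.linalg.inv(d['camera_from_world']); v=np.c_[p,np.ones(len(p))]@T[:3,:3].T
    return T[:3,3],v
def plane(d,uv,z):
    o,v=ray(d,uv); return o+v*((z-o[2])/v[:,2])[:,None]
def cloud(d):
    h,w=d['depth'].shape; u,v=np.meshgrid(np.arange(w),np.arange(h))
    o,R=ray(d,np.stack([u,v],-1).reshape(-1,2)); return (o+R*d['depth'].reshape(-1,1)).reshape(h,w,3)
def proj(d,P):
    T=d['camera_from_world']; return cv2.projectPoints(np.array(P,float).reshape(-1,1,3),cv2.Rodrigues(T[:3,:3])[0],T[:3,3],K(d),np.array(d['D'],float))[0].reshape(-1,2)
E
python3 - <<'E'
from h import *
for n in('top','side'):
    d=cap(n); cv2.imwrite(f'pics/{n}0.png',cv2.resize(d['pixels'][...,::-1],(800,600),interpolation=cv2.INTER_CUBIC))
    np.save(f'{n}0.npy',d,allow_pickle=True)
    print(n,np.linalg.inv(d['camera_from_world'])[:3,3].round(3),d['fx'],(d['depth']>0).mean())
print(r.finger_overhang,r.current_t(),r.current_ee_rot(),r.current_opening())
E
```

```text
top [0.446 0.087 1.459] 425.4679114592311 0.9957631429036459
side [ 0.384 -0.402  0.994] 370.04954528971973 0.995849609375
0.022 0.1 [ 9.84745060e-01  1.74002552e-01 -4.71261861e-05 -5.25671905e-04] 0.9979660370857931
```

View pics/top0.png

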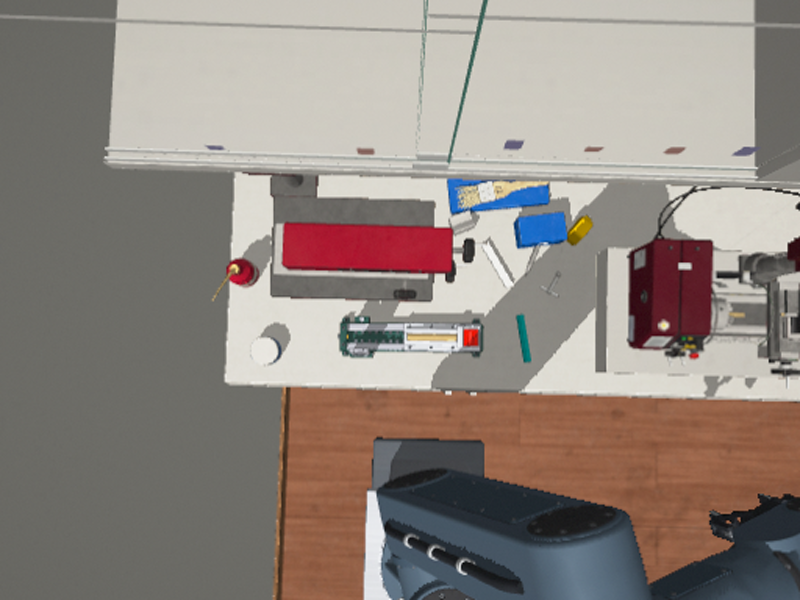

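View pics/side0.png

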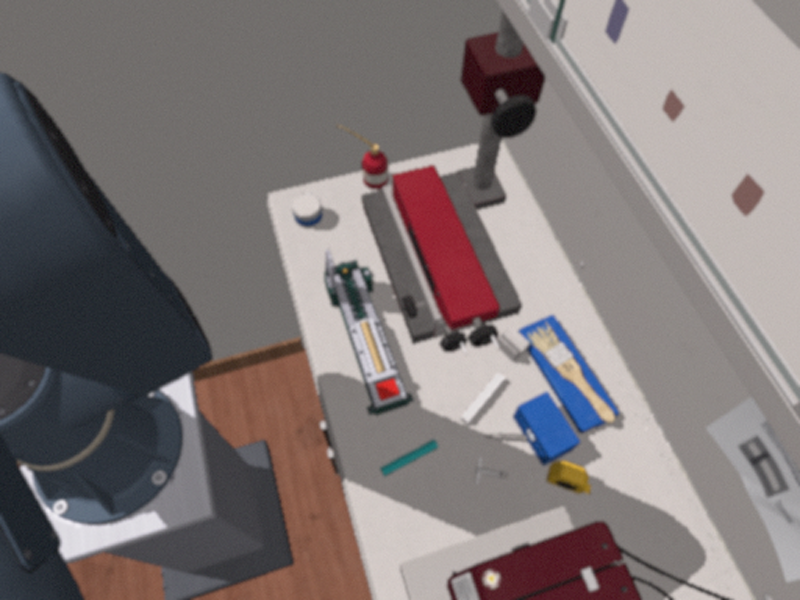

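Candidates:
- Red button, top view 800 px (471,338). It could be mistaken for the red vise bar (365,248), the red machine (670,293) or its small red knob (693,355).
- Brass bar at (432,337). The turquoise one at (523,338) and the aluminium bar at (497,262) are not it.

I choose the button and bar on the green jig.

```bash
cat > m.py <<'E'
from h import *
def blob(m,near):
    n,l,s,c=cv2.connectedComponentsWithStats(m.astype(np.uint8)); 
    k=[i for i in range(1,n) if s[i,4]>15]; i=min(k,key=lambda i:np.hypot(*(c[i]-near))); return l==i,c[i],s[i,4]
def measure(d,nb,nr):
    hsv=cv2.cvtColor(d['pixels'],cv2.COLOR_RGB2HSV); H,S,V=[hsv[...,i].astype(int) for i in range(3)]
    red,cr,ar=blob(((H<8)|(H>172))&(S>150)&(V>120),nb)
    bra,cb,ab=blob((H>12)&(H<30)&(S>60)&(V>110),nr)
    return red,cr,ar,bra,cb,ab
E
python3 - <<'E'
from m import *
D={n:np.load(n+'0.npy',allow_pickle=True).item() for n in('top','side')}
ims=[]
for n,nb,nr in(('top',(301,216),(276,216)),('side',(248,248),(237,222))):
    d=D[n]; red,cr,ar,bra,cb,ab=measure(d,nb,nr); print(n,cr,ar,cb,ab)
    print(' button',plane(d,cr,.043).round(4),'bar',plane(d,cb,.051).round(4))
    uv=np.argwhere(bra)[:,::-1].astype(float); P=plane(d,uv,.051)[:,:2]; C=P-P.mean(0); w,v=np.linalg.eigh(C.T@C); a=v[:,1]*np.sign(v[1,1]); print(' axis',a,np.degrees(np.arctan2(-a[0],a[1])),'len',np.ptp(C@a))
    P=cloud(d); 
    c=plane(d,cb,.051)[0]; m=(np.abs(P[...,0]-c[0])<.09)&(np.abs(P[...,1]-c[1]-.02)<.28)&(P[...,2]>.006)&(P[...,2]<.17)
    Q=P[m]; y=Q[:,1]; print(' cloud extents x',np.percentile(Q[:,0],[0,1,50,99,100]).round(3),'y',np.percentile(y,[0,1,99,100]).round(3),'z bench',np.median(P[(np.abs(P[...,0]-c[0])<.12)&(np.abs(P[...,1]-c[1])<.3)&(P[...,2]<.006)][:,2]))
    H=P[(m)&(P[...,2]>.066)]; print(' high pts',len(H),H.min(0) if len(H) else '',H.max(0) if len(H) else '')
    x0,y0=(205,185) if n=='top' else (190,150)
    w,h=(120,60) if n=='top' else (90,120)
    ims.append(cv2.resize(d['pixels'][y0:y0+h,x0:x0+w,::-1],None,fx=4.4 if n=='top' else 3.5,fy=4.4 if n=='top' else 3.5,interpolation=cv2.INTER_CUBIC))
A,B=ims; out=np.zeros((600,800,3),np.uint8); A=cv2.resize(A,(480,240)); out[:240,:480]=A; out[:420,485:800]=B; cv2.imwrite('pics/crop.png',out)
E
```

```text
top [301.  215.5] 90 [276.  215.5] 124
 button [[ 0.4859 -0.0537  0.043 ]] bar [[0.4832 0.0298 0.051 ]]
 axis [-0.02914787  0.99957511] 1.670286742344591 len 0.09929513379084948
 cloud extents x [0.393 0.412 0.49  0.572 0.573] y [-0.23  -0.194  0.317  0.33 ] z bench 4.6722133736354365e-05
 high pts 58 [0.44097432 0.15662849 0.06733167] [0.45626395 0.19706145 0.14571387]
side [247.54471545 248.41463415] 123 [237.95973154 221.70469799] 149
 button [[ 0.483 -0.054  0.043]] bar [[0.4801 0.027  0.051 ]]
 axis [-0.02084355  0.99978275] 1.1943340878920192 len 0.1002565896741428
 cloud extents x [0.395 0.435 0.484 0.569 0.57 ] y [-0.23  -0.183  0.304  0.326] z bench 0.00023527236006815055
 high pts 111 [0.43601136 0.15453836 0.06625213] [0.45097449 0.19653917 0.14186924]
```

View pics/crop.png

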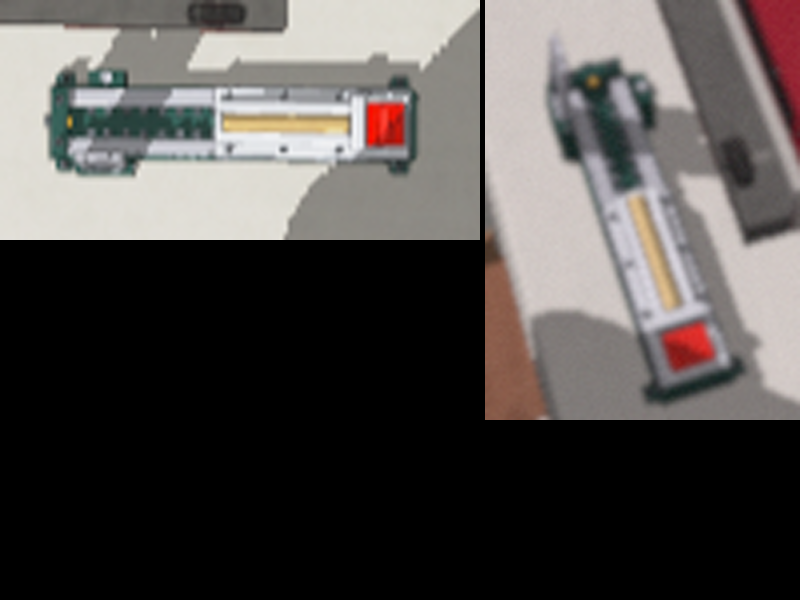

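The crop confirms the choice: the button sits at the right end of the jig, about (385,125) in the left inset, with the brass bar in the nest beside it and the plate standing open at the left end. Jig yaw is about 1.7°, the button is at (0.4845, -0.054) and the hinge is near (0.440, 0.1755). Next I approach and press by force.

```bash
cat >> h.py <<'E'
from scipy.spatial.transform import Rotation as Ro
yaw=np.radians(1.7); ex=np.array([np.cos(yaw),np.sin(yaw),0]); ey=np.array([-np.sin(yaw),np.cos(yaw),0]); ez=np.array([0,0,1.])
def quat(a): # tool down, tool x at heading a
    x=np.array([np.cos(a),np.sin(a),0]); z=-ez; return Ro.from_matrix(np.c_[x,np.cross(z,x),z]).as_quat()
F=lambda: np.array(r.current_contact_force())
E
python3 - <<'E'
from h import *
OV=r.finger_overhang
r.set_gripper(0.0,squeeze=20); print('open',r.current_opening(),r.current_t())
P=np.array([.4845,-.054,0])+.002*ey
best=[]
for a in(np.pi/2+yaw,-np.pi/2+yaw):
    q=r.inverse_kinematics(P+ez*.12,quat(a)); print(a,None if q is None else np.round(q,2)); 
    if q is not None: best.append((abs(q[5]),a))
a=min(best)[1]; np.save('a.npy',a)
r.move_to([.36,-.15,.28],quat(a)); r.move_to(P+ez*.12,quat(a))
print(r.current_t()); r.move_linear(P+ez*(.050+OV),vel=.1); r.sleep(.1); f0=F(); np.save('f0.npy',f0); print(f0,r.current_t())
for z in np.arange(.048,.0335,-.001):
    r.move_linear(P+ez*(z+OV),vel=.02); f=F()-f0; print(round(z,4),f.round(1),r.current_tool_pos()[2].round(4)-OV)
    if f[2]>6.6: break
print(r.current_t())
E
```

```text
open -0.0002760247585091457 0.8667
1.6004669240788 [-0.2   0.43  1.92 -0.    0.79 -0.23]
-1.541125729510993 None
3.2667
[ 0.07627483 -0.39549651 -0.40686364] 4.0
0.048 [-0.3  1.1 -0.7] 0.0481
0.047 [-0.2  1.4  0.3] 0.046900000000000004
0.046 [-1.   0.2 -0.5] 0.046000000000000006
0.045 [-0.2  0.3  0.1] 0.0449
0.044 [0.1 0.  0.5] 0.0439
0.043 [-0.6  1.2  1.7] 0.043100000000000006
0.042 [0.1 0.6 4. ] 0.042100000000000005
0.041 [0.2 0.9 4.7] 0.041
0.04 [-0.6 -0.   4.7] 0.04
0.039 [-0.6  0.5  5.3] 0.039
0.038 [-0.5 -0.6  5.1] 0.038
0.037 [0.2 0.3 6.6] 0.0371
7.0
```

```bash
python3 - <<'E'
from h import *
f0=np.load('f0.npy'); p0=np.array(r.current_tool_pos()); p0[2]=.0368+r.finger_overhang
s=0
steps=list(np.arange(.001,.010,.001))+list(np.arange(.02,.112,.01))+list(np.arange(.114,.132,.001))
for s in steps:
    r.move_linear(p0+s*ey,vel=.05 if s<.112 and s>.01 else .02); f=F()-f0; fy=f@ey; fx=f@ex
    print(round(s,3),fx.round(1),fy.round(1),f[2].round(1),end=' | ')
    if fy<-9: break
print(); r.sleep(.1); f=F()-f0; print(f, r.current_tool_pos()-p0, r.current_t()); np.save('end.npy',np.r_[p0,s])
d=cap('top'); np.save('top1.npy',d,allow_pickle=True)
cv2.imwrite('pics/top1.png',cv2.resize(d['pixels'][170:270,190:330,::-1],(700,500),interpolation=cv2.INTER_CUBIC))
E
```

```text
0.001 0.7 -0.4 6.4 | 0.002 -1.0 -1.2 6.9 | 0.003 -0.6 -0.6 7.0 | 0.004 -0.8 -1.0 6.6 | 0.005 -0.4 -0.0 6.4 | 0.006 -0.4 -0.7 6.6 | 0.007 -0.9 -0.5 5.9 | 0.008 0.1 -1.0 6.1 | 0.009 0.3 0.1 5.5 | 0.02 0.8 2.1 6.6 | 0.03 0.5 1.9 6.4 | 0.04 1.5 1.7 6.3 | 0.05 1.7 2.4 6.4 | 0.06 1.2 2.5 5.9 | 0.07 2.9 2.7 6.1 | 0.08 2.5 1.6 6.1 | 0.09 2.7 2.0 6.6 | 0.1 3.2 2.3 6.0 | 0.11 3.6 2.7 5.9 | 0.114 3.3 1.8 5.7 | 0.115 3.6 0.7 6.3 | 0.116 3.5 -0.1 6.5 | 0.117 3.7 -0.3 6.5 | 0.118 2.7 -0.2 5.0 | 0.119 3.7 -0.7 5.9 | 0.12 2.7 -0.3 6.2 | 0.121 2.6 -1.9 6.2 | 0.122 1.9 -2.0 5.8 | 0.123 1.7 -2.0 6.3 | 0.124 1.6 -2.9 5.8 | 0.125 1.8 -2.4 6.7 | 0.126 0.3 -10.0 7.5 | 
[ 0.37277274 -9.57806616  6.76471862] [-0.00342062  0.12506465  0.00017896] 16.2167
```

View pics/top1.png

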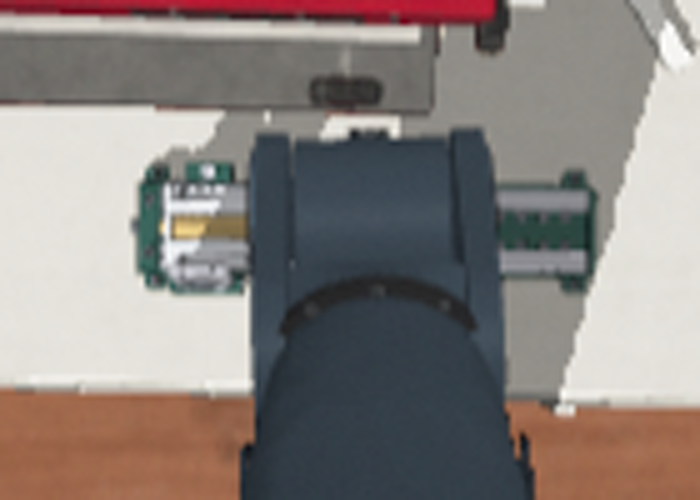

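The nest has reached the end stop: 121 mm of travel from face contact, then 10 N. Now I lift straight up, move to the robot's side of the plate, and look.

```bash
python3 - <<'E'
from h import *
f0=np.load('f0.npy'); p=np.array(r.current_tool_pos())
for dz in(.003,.006,.009,.013): 
    r.move_linear(p+ez*dz,vel=.02); print((F()-f0).round(1))
r.move_linear(p+ez*.16,vel=.2)
h=np.array([.4403,.1755,.057]); P=h-ex*.085; P[2]=.21
for a in(yaw,np.pi+yaw):
    q=r.inverse_kinematics(P,quat(a)); print(a,None if q is None else np.round(q,2))
r.move_to(P,quat(yaw)); print(r.current_t())
ims=[]
for n in('top','side'):
    d=cap(n); np.save(n+'2.npy',d,allow_pickle=True); Q=cloud(d)
    m=(np.abs(Q[...,1]-.1755)<.03)&(Q[...,0]>.425)&(Q[...,0]<.50)&(Q[...,2]>.07)&(Q[...,2]<.15)
    Z=Q[m]; print(n,len(Z)); 
    if len(Z)>5: print(np.polyfit(Z[:,2],Z[:,0],1), Z.min(0),Z.max(0))
    c=proj(d,[[.482,.09,.04]])[0].astype(int); x0,y0=max(c[0]-65,0),max(c[1]-60,0)
    ims.append(cv2.resize(d['pixels'][y0:y0+120,x0:x0+130,::-1],(400,369),interpolation=cv2.INTER_CUBIC))
cv2.imwrite('pics/c2.png',np.hstack(ims))
E
```

```text
[-0.2 -2.8  7. ]
[-0.7 -3.4  5.4]
[-2.1 -2.2  1.3]
[-0.5  0.   0.7]
0.029670597283903602 [ 0.34  0.13  2.07 -0.    0.95  1.88]
3.1712632508736966 [ 0.34  0.13  2.07 -0.    0.95 -1.27]
20.0417
top 57
[0.17292819 0.42814174] [0.44096951 0.15929179 0.07801917] [0.45627279 0.19697229 0.14439242]
side 106
[0.12846363 0.42933969] [0.43593271 0.15636325 0.07189365] [0.45121777 0.19359798 0.1450314 ]
```

View pics/c2.png

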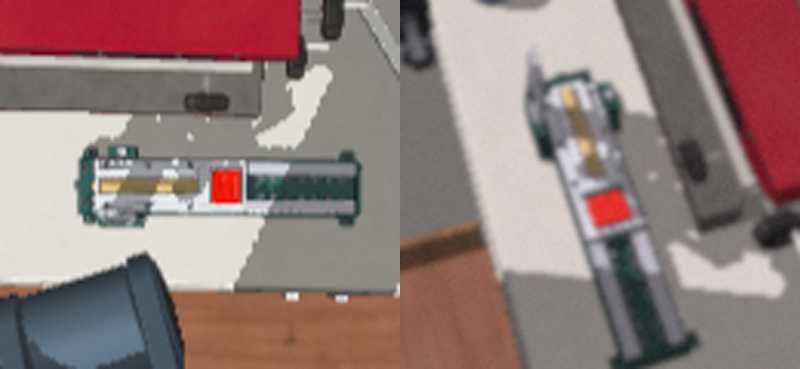

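```bash
python3 - <<'E'
from m import *
for n in('top','side'):
    d=np.load(n+'2.npy',allow_pickle=True).item(); nb=proj(d,[[.481,.066,.043]])[0]; nr=proj(d,[[.479,.148,.051]])[0]
    _,cr,ar,_,cb,ab=measure(d,nb,nr); print(n,'button',plane(d,cr,.043).round(4),ar,'bar',plane(d,cb,.051).round(4),ab)
h=np.array([.440,.1755,.057]); f0=F(); OV=r.finger_overhang
def tcp(t,R=.070,off=0): return h+ex*(R*np.cos(t)-(.0035+off)*np.sin(t)-.011)+ez*(R*np.sin(t)+(.0035+off)*np.cos(t)+OV)
r.move_linear(tcp(1.6,off=.03),vel=.15); r.move_linear(tcp(1.6,off=.006),vel=.08); r.sleep(.05); f0=F(); print(f0)
for t in list(np.arange(1.5,.15,-.1))+list(np.arange(.12,-.08,-.02)):
    r.move_linear(tcp(t),vel=.05 if t>.15 else .03); f=F()-f0; print(round(t,2),f.round(1),end=' | ')
    if np.linalg.norm(f)>(12 if t<.15 else 25): break
r.sleep(.1); print(F()-f0,r.current_tool_pos()-tcp(0),r.current_t())
E
```

```text
top button [[0.4833 0.0659 0.043 ]] 95 bar [[0.4818 0.1505 0.051 ]] 140
side button [[0.4804 0.0658 0.043 ]] 108 bar [[0.4783 0.147  0.051 ]] 118
[ 0.36624069 -0.36808935 -0.20460073]
1.5 [-1.2  1.2 -0.3] | 1.4 [-0.6  0.8 -0.3] | 1.3 [-0.2  0.6  0.3] | 1.2 [-0.4  0.7  0.3] | 1.1 [-0.6  0.2 -0.4] | 1.0 [-0.8 -0.2  0.6] | 0.9 [-0.9  0.7 -0.6] | 0.8 [ 0.7 -0.4  0.1] | 0.7 [-0.8  0.7  1.2] | 0.6 [-0.5  0.6 -0.1] | 0.5 [-0.8  0.5  1.1] | 0.4 [0.7 0.  0.7] | 0.3 [-1.  -0.1  0.8] | 0.2 [-0.6  0.2  0.1] | 0.12 [-0.9  0.3  0. ] | 0.1 [ 0.2  0.1 -0.6] | 0.08 [-0.1 -0.   0.1] | 0.06 [-0.4  0.4  0.5] | 0.04 [ 0.2 -0.4  0.1] | 0.02 [ 0.2  0.3 -0.1] | -0.0 [-0.4  0.3  1.9] | -0.02 [-6.  -2.3 19. ] | [-6.07458197 -1.2965315  19.3509122 ] [ 1.54494549e-04  7.80985350e-05 -2.28966121e-04] 27.6583
```

```bash
python3 - <<'E'
from m import *
p=np.array(r.current_tool_pos()); r.move_linear(p+ez*.02,vel=.05); r.move_linear(p+ez*.16,vel=.2); r.move_to([.33,-.15,.28],r.current_ee_rot()); r.sleep(.1)
ims=[]
for n in('top','side'):
    d=cap(n); Q=cloud(d); nb=proj(d,[[.481,.066,.043]])[0]; nr=proj(d,[[.479,.12,.051]])[0]
    red,cr,ar,_,cb,ab=measure(d,nb,nr); print(n,'button',plane(d,cr,.043).round(4),ar,'button z',np.median(Q[red][:,2]))
    m=(np.abs(Q[...,1]-.1755)<.014)&(np.abs(Q[...,0]-.472)<.045)&(Q[...,2]>.05)
    Z=Q[m]; print('plate pts',len(Z),'z max',Z[:,2].max(),'slope dz/dx',np.polyfit(Z[:,0],Z[:,2],1))
    d0=np.load(n+'0.npy',allow_pickle=True).item()
    c=nb.astype(int); x0,y0=max(c[0]-65,0),max(c[1]-60,0)
    ims.append(cv2.resize(d['pixels'][y0:y0+120,x0:x0+130,::-1],(400,369),interpolation=cv2.INTER_CUBIC))
cv2.imwrite('pics/c3.png',np.hstack(ims)); print(r.current_t())
E
```

```text
top button [[0.4839 0.066  0.043 ]] 98 button z 0.043155248810583746
plate pts 202 z max 0.0706357711827661 slope dz/dx [0.01897894 0.05269233]
side button [[0.4803 0.0659 0.043 ]] 107 button z 0.0430216572250367
plate pts 222 z max 0.06813480909056446 slope dz/dx [-0.00315334  0.06283817]
30.6667
```

View pics/c3.png

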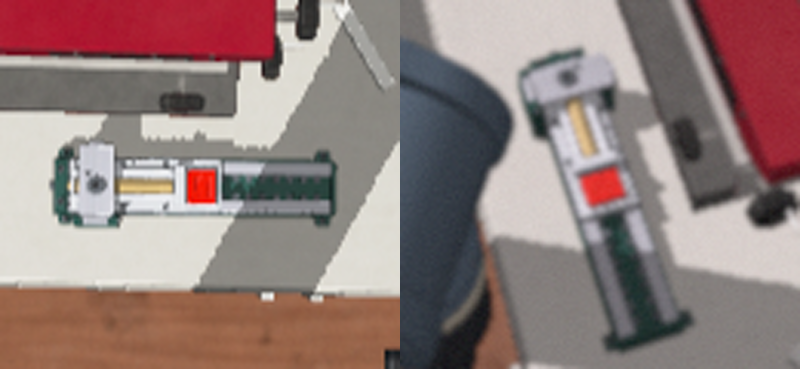

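The plate lies flat at about z 0.062 with a slope near 0. The nest is at the stop, the button is up at z 0.043, the bar is seated, and the arm is clear.

```bash
python3 -c "
from cell import r
print(r.hand_in())"
```

```text
the job is handed in; nothing more can be done
None
```

The job is handed in: the nest is at the end stop (moved about 120 mm), the button has sprung fully up, the drill plate is closed flat over the seated bar, and the arm is clear, at about 31 s of the 51 s allowed.

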